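# Fit a bayonet LED module into a bench lamp and hold it home

## Robot

A 7-joint arm with a two-finger parallel gripper is mounted at the origin on a cart in front of the work surface, level with it; the furniture and walls round the work are solid. World frame = base frame: x ahead of the robot, y to its left, z up, the work surface at z = 0. Lengths are in m, angles in rad, forces in N, time in s.
With the tool pointing down it reaches from about 0.4 to 0.85 m from the base axis. Payload 10.4 kg.
Tool frame: the origin (TCP) lies between the finger pads, 19 mm behind the fingertips; this is the grasp point; z points along the fingers, y is the line along which they close (so a half turn about z gives the same grasp; the last joint's range is limited). The gripper opens to 87 mm and grips with 3 to 60 N. Pads are 19 mm wide; open, the fingers measure 117 mm over their backs; the gripper's body (75 mm by 190 mm) begins 51 mm behind the grasp point.
Start: joints at [-1.143, 0.332, -0.065, 1.46, 0.022, 1.35, -0.088], TCP at [0.272, 0.563, 0.241] pointing down, gripper open.
Joint ranges: [-2.6, 2.6], [-0.5, 2.12], [-1.47, 1.34], [0.16, 2.42], [-1.27, 4.41], [0.06, 2.06], [-2.6, 2.6]. Speed limits (rad/s): [2.22, 2.22, 2.79, 2.79, 3.14, 3.14, 3.14].

## Interface

Orientations are given as a unit quaternion [x, y, z, w].
In Python, from bench import monitor, cams, ticket gives the robot as it stands.
- The arm moves only by the shell command python3 -m crank 'ROWS' [OPENING] [FORCE]. ROWS is a JSON object whose one key "steps" holds a list of rows, each a list of 2 entries, a list of its own where there are three numbers: the shift along the world's x, y, z in units of 25 mm (1.0 is 25 mm), then the turn, a rotation vector about the world's x, y, z in units of 5 degrees (1.0 is 5 degrees). In form: {"steps": [[[x, y, z], [ax, ay, az]], ...]}. A call has 1 to 10 rows; each row shifts and turns the commanded pose from where the row before left it; what a row does not reach is not made up. A row lasts 1/12 s, in which the tool goes at most 41.7 mm and 7.16 degrees, less where a joint would pass 70% of its speed; a pose out of reach is approached as far as the arm can. A call is refused whole if a number of a shift passes 1 or a number of a turn 1, either way. A call with a gripper value outside its range is refused whole. OPENING is the finger opening in mm, from 0 to 87, set as the call begins (- or left out, the last holds). The fingers move at their own pace and stop on an object; FORCE is the grip in N (left out, the last holds). Time passes only in rows, so rows that do not move let the fingers close. It gives the time, the measured TCP pose, the force, the opening and the grip force at its end, in the units of the state.
- monitor.read_state(): the state, without advancing time (a new reading comes with each control period).
- cams.camera(name): name is "scene" or "top" or "wrist"; returns a dict with "pixels" (400x640x3 uint8, blue, green, red), "z_map" (400x640 float32, m along the optical axis (not along the pixel's ray), 0 where there is no reading), "vfov" (degrees; the focal length in pixels is half the picture's height over the tangent of half this angle, whatever the lens; pixels are square), "cx", "cy" (the principal point, pixels), "T" (4x4, takes a point from camera to world coordinates). Camera axes: x right, y up, looking along -z (the intrinsics and any distortion apply to the point x, -y, -z); pixel columns grow to the right and rows downward; lengths in m; the calibration is good to about 2 mm. A picture is of the moment at which its call begins.
- ticket.close_job(): hands the job in; it is judged then, once.
The state is a dict: "time": time; "joint_positions": joint angles; "joint_vel": joint speeds; "joint_torque": joint torques, N m; "ee_pos": TCP position; "eef_rot": TCP orientation; "ft_force": force on the tool from outside, world axes, zero at the start; "torque": the same for the moment, N m; "width": finger opening in m; "grip_force": force on a finger pad.
Only numpy, scipy, OpenCV 4.12 (cv2) and the standard library are available. Lean on these libraries where they do the work, as an engineer would, in place of code of your own. Each camera call takes 0.05 s, during which the arm holds its last target. There are 200 camera calls.

## Task

Swing the stiff arm of the bench lamp round until its head hangs over the middle of the hard drive lying in front of its foot, then take the orange LED module from its parking ring and fit it into the socket on top of the head: lugs into the slots, push down against the spring, and twist it clockwise (seen from above) nearly a quarter turn, to the stop. Finish still gripping the module in that seated, turned position, with the head still over the drive, so that a colleague can put in the locking screw. Leave the drive and the other things on the bench where they are.

Things in the scene. Friction and masses are not known exactly. Their poses are not given: they have to be found in the camera images.
- hdd: loose silver hard disk drive lying flat on the bench, 150x102x26 mm (its x, y, z); origin at the centre of its underside. The lamp shall light it.
- module: orange LED module, 0.14 kg; origin: centre of the underside of its round metal shank, z up. Shank radius 15 mm, heights 0 to 20 mm, lowest 3 mm tapered to radius 13; two lugs along its own +x and -x out to radius 22.5 mm, 7 mm wide, heights 4 to 10; flange radius 30 mm, heights 20 to 30; grip rib above. Starts upright, flange resting on the parking ring
- module_rib (a point): point 52 mm above the module's origin, in its orange striped grip rib: good TCP place for a grip from above. Rib along the module's own x (parallel to the lugs): 52 mm long (x), 22 mm thick (y, grip across this), heights 30 to 58 mm above the module's origin
- park: black rubber parking ring fixed on the bench, outer radius 34, inner 26, 22 mm high; origin at the centre of its underside; the module's origin starts on its axis, 2 mm above the bench
- lamp_pivot (a point): point on the vertical hinge axis of the bench lamp, 140 mm above the bench (level with the socket mouth). Grey foot fixed to the bench, radius 52, 22 mm high; column; level aluminium arm, top 128 mm above the bench; black hinge cap up to 146 mm
- lamp_socket (a point): centre of the socket mouth in the top of the white lamp head: 200 mm from lamp_pivot, 140 mm above the bench; z up, -x outward along the arm. Head radius 38 mm, shade radius 50 below, underside 93 mm above the bench. Steel top plate 7 mm thick with a hole of radius 16.5 mm and two slots along this x axis, 11 mm wide, to radius 26 mm; below it a hollow of radius 26 where the lugs turn
- lamp_handle (a point): upright black handle rod in front of the lamp head, diameter 14 mm, 120 to 166 mm above the bench; on the pivot-socket line, 270 mm from lamp_pivot, 70 mm beyond the socket axis. This point: on its axis, 150 mm above the bench. Grip it from above across the arm direction, or push it, to swing the arm. Tongue below it: top 122 mm above the bench
- lamp_arm (a joint): angle of the lamp arm on its stiff hinge, rad; 0: along the foot's -x (roughly toward the robot), growing values swing the head toward +y (clockwise seen from above); -0.6 to 1.3. Friction 1 N m (about 4 N at the handle); it stays where it is left
- lamp_plunger (a joint): depth of the sprung plunger in the socket, m, 0 at rest. It meets the shank's underside 6 mm below the mouth and pushes up with about 7 N at 17 mm, 9 N at 20 mm. Lugs (either way round) go down the slots and are clear under the plate once the shank's underside is over 17 mm below the mouth; at 20 mm the flange sits on the head
- lamp_rotor (a joint): turn of the sprung rotor in the socket, rad, 0 at rest, growing clockwise from above. Module pushed in: it turns clockwise only (a stop the other way); the lugs meet the rotor after about 0.1 rad and push it to its stop at 1.25, the module then about 1.37 rad from the slots. Return spring 0.04 N m at 0, 0.11 at the stop. Turned lugs are held under the plate
- marker_pen: bystander: green and white marker pen, 17x135x16 mm; origin at the centre of its underside
- cell_aa: bystander: green and white battery, 15x50x15 mm; origin at the centre of its underside
- cell_ab: bystander: red and white battery, 15x50x15 mm; origin at the centre of its underside
- pliers_red: bystander: pliers with red handles, 82x190x13 mm; origin at the centre of its underside
- bit_holder: bystander: orange strip of screwdriver bits, 22x95x40 mm; origin at the centre of its underside
Not all that is in view belongs to the job. Of the things like the module, leave any that is pink; of the rest the larger one is meant.

How it is judged:
By the outcome, as a careful person would: the job done as asked, in the order asked, and still so for the second after the job is handed in, while the arm keeps its last pose, push and grip.
It also fails if it takes over 54 s, if anything falls off the work surface, if the arm or the gripper's body presses on something with over 40 N, if the wrist force passes 120 N, or if a joint passes its speed limit or range.

## Working session

There is one attempt and no reset: what is moved stays moved. The work goes in short steps, Python scripts to look and compute and a shell command to move; the robot and the scene stay as the last step left them, time stands still between calls to the robot, and variables do not carry over. Pictures are saved under pics/ and viewed, at most 10 in all, crops included, and the job is handed in when it is done.

```bash
ls; mkdir -p pics; cat > h.py <<'E'
import numpy as np, cv2
from bench import monitor, cams
def shot(n,save=None):
    c=cams.camera(n)
    if save: cv2.imwrite('pics/'+save,c['pixels'])
    return c
def ray(c,u,v):
    h=c['pixels'].shape[0]; f=h/2/np.tan(np.radians(c['vfov'])/2)
    d=np.array([(u-c['cx'])/f,-(v-c['cy'])/f,-1.])
    T=np.array(c['T']); return T[:3,3],T[:3,:3]@d
def onz(c,u,v,z):
    o,d=ray(c,u,v); return o+d*(z-o[2])/d[2]
def dep(c,u,v):
    o,d=ray(c,u,v); return o+d*c['z_map'][int(v),int(u)]
def proj(c,p):
    T=np.array(c['T']); q=T[:3,:3].T@(np.array(p)-T[:3,3]); h=c['pixels'].shape[0]; f=h/2/np.tan(np.radians(c['vfov'])/2)
    return c['cx']+f*q[0]/-q[2], c['cy']-f*q[1]/-q[2]
E
python3 - <<'E'
from h import *
for n in ['scene','top']:
    c=shot(n,n+'1.png'); print({k:v for k,v in c.items() if k not in('pixels','z_map')})
print(monitor.read_state())
E
```

```text
pics
{'vfov': 47.14465707620753, 'cx': 323.75048457255826, 'cy': 200.65415055940994, 'T': array([[-0.68943627,  0.40392265, -0.60126876, -0.19536967],
       [-0.72398687, -0.41041312,  0.55444033,  0.93337764],
       [-0.02281758,  0.81756196,  0.57538839,  0.7836369 ],
       [ 0.        ,  0.        ,  0.        ,  1.        ]])}
{'vfov': 45.936870046641054, 'cx': 321.7665983540631, 'cy': 201.4073334663961, 'T': array([[ 0.01244762,  0.99747319, -0.06994498,  0.42617695],
       [-0.99968564,  0.01089166, -0.02258304,  0.26432674],
       [-0.02176416,  0.0702041 ,  0.99729519,  1.23123902],
       [ 0.        ,  0.        ,  0.        ,  1.        ]])}
{'time': 0.1, 'joint_positions': array([-1.14263091,  0.3327777 , -0.06469897,  1.46082681,  0.02161086,
        1.34988527, -0.08848863]), 'joint_vel': array([ 0.00021484, -0.00103008,  0.00119884, -0.00134045,  0.00200329,
       -0.00196635, -0.00241417]), 'joint_torque': array([ 2.25382501e-03, -6.24543428e+01,  2.54965795e-02, -3.90720963e+01,
       -6.12814771e-02,  3.65863333e-02,  6.17943942e-05]), 'ee_pos': array([0.27215635, 0.56229472, 0.2405674 ]), 'eef_rot': array([ 2.23464091e-01,  9.74711978e-01, -5.91822234e-04, -1.02772000e-04]), 'ft_force': array([ 0.5550635 , -0.10255098,  0.25729884]), 'torque': array([ 0.02079258,  0.01410259, -0.00158167]), 'grip_force': 0.0, 'width': 0.08702108054274897}
```

View pics/scene1.png

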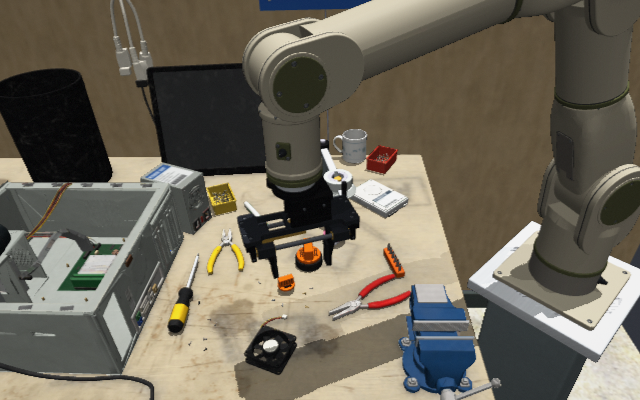

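View pics/top1.png

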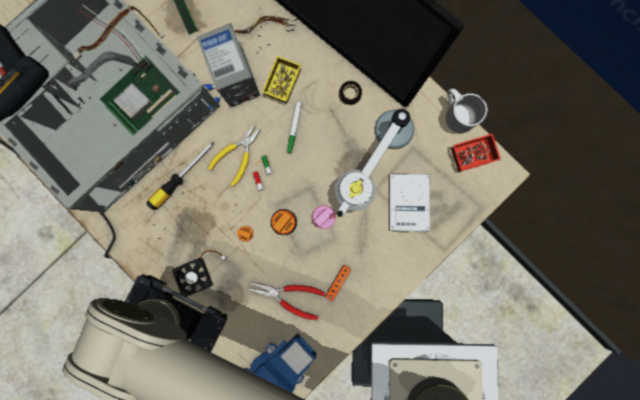

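The top picture shows the target module (284,222), pink decoy (323,217), small orange decoy (246,233), lamp pivot (401,117), head (354,188), handle (341,211) and HDD (409,203).

```bash
cat > m.py <<'E'
from h import *
c=shot('top'); im=c['pixels']; hsv=cv2.cvtColor(im,cv2.COLOR_BGR2HSV)
cv2.imwrite('pics/crop1.png',cv2.resize(im[90:250,220:440],None,fx=3.6,fy=3.6,interpolation=cv2.INTER_CUBIC))
def blob(m,box,z,name):
    k=np.zeros_like(m); x0,y0,x1,y1=box; k[y0:y1,x0:x1]=m[y0:y1,x0:x1]
    cs=cv2.findContours(k,cv2.RETR_EXTERNAL,cv2.CHAIN_APPROX_NONE)[0]; q=max(cs,key=cv2.contourArea)
    r=cv2.minAreaRect(q); print(name,cv2.contourArea(q),r[0],onz(c,*r[0],z).round(4),'depth z',dep(c,*r[0]).round(4))
    P=[onz(c,*p,z)[:2] for p in cv2.boxPoints(r)]; print('   sides',[(P[i+1]-P[i]).round(4).tolist() for i in range(2)]); return q
blob(cv2.inRange(hsv,(5,120,60),(22,255,255)),(265,200,303,242),.03,'module')
blob(cv2.inRange(hsv,(0,0,150),(179,40,255)),(385,165,435,240),.026,'hdd')
blob(cv2.inRange(hsv,(0,0,0),(179,255,60)),(390,105,413,128),.146,'cap')
blob(cv2.inRange(hsv,(0,0,0),(179,255,60)),(333,203,348,219),.166,'handle')
blob(cv2.inRange(hsv,(0,0,120),(179,40,255)),(330,165,376,206),.14,'head')
Z=c['z_map']
# depth-based: points with height bands
o=c['T'][:3,3]; v,u=np.mgrid[0:400,0:640]; f=200/np.tan(np.radians(c['vfov'])/2)
d=np.stack([(u-c['cx'])/f,-(v-c['cy'])/f,-np.ones_like(u)],-1)*Z[...,None]; W=d@np.array(c['T'])[:3,:3].T+o
def band(n,box,a,b):
    x0,y0,x1,y1=box; w=W[y0:y1,x0:x1].reshape(-1,3); w=w[(w[:,2]>a)&(w[:,2]<b)]; print(n,len(w),w.mean(0).round(4),((w.max(0)+w.min(0))/2).round(4),np.ptp(w,axis=0).round(4))
    return w
band('cap',(385,100,418,135),.14,.155); band('handle',(330,198,350,222),.155,.18); band('head',(328,160,380,212),.132,.146)
band('hddtop',(380,165,440,240),.018,.034); w=band('rib',(262,198,305,244),.05,.07)
e=np.linalg.svd(w[:,:2]-w[:,:2].mean(0),full_matrices=False)[2][0]; print('rib dir',e)
band('flange',(262,198,305,244),.025,.04)
E
python3 m.py
```

```text
module 445.5 (283.0, 221.5) [0.458  0.3897 0.03  ] depth z [0.4571 0.3863 0.0625]
   sides [[0.0007, -0.0614], [-0.0586, -0.001]]
hdd 2305.5 (412.0, 201.49998474121094) [0.513  0.0615 0.026 ] depth z [0.5131 0.0613 0.0249]
   sides [[0.1561, 0.0004], [0.0011, -0.1123]]
cap 206.0 (400.92303466796875, 117.11537170410156) [0.7009 0.1071 0.146 ] depth z [0.7015 0.1068 0.1435]
   sides [[0.0324, -0.021], [-0.0209, -0.0311]]
handle 9.0 (339.0, 213.5) [0.4739 0.2492 0.166 ] depth z [0.474  0.2492 0.1649]
   sides [[0.0001, -0.009], [-0.0068, -0.0001]]
head 1288.0 (355.0, 185.0) [0.5417 0.2124 0.14  ] depth z [0.5424 0.2121 0.1334]
   sides [[0.0009, -0.093], [-0.0932, -0.0004]]
cap 79 [0.7024 0.1059 0.1436] [0.7036 0.1051 0.1451] [0.0358 0.0351 0.0102]
handle 29 [0.4749 0.2481 0.1657] [0.4752 0.2481 0.1635] [0.0137 0.0114 0.0136]
head 686 [0.5346 0.2112 0.1394] [0.5449 0.211  0.1386] [0.095  0.0768 0.013 ]
hddtop 2207 [0.5117 0.0676 0.0239] [0.5123 0.0669 0.0256] [0.1451 0.1007 0.0152]
rib 186 [0.4575 0.3904 0.0598] [0.4572 0.3906 0.0585] [0.0475 0.0427 0.0168]
rib dir [-0.78634683  0.61778529]
flange 237 [0.4571 0.3883 0.0319] [0.458  0.3898 0.0325] [0.0587 0.0612 0.0147]
```

View pics/crop1.png

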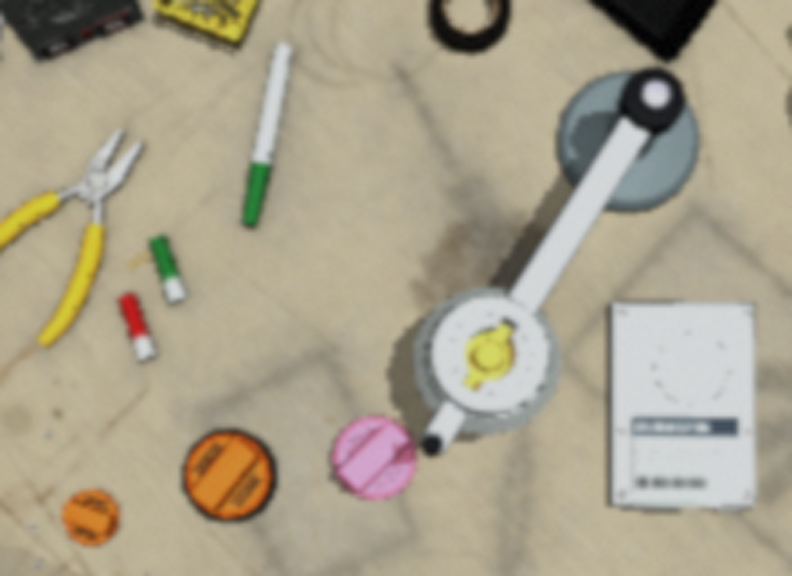

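```bash
python3 -m crank '{"steps":[[[0.62,-0.965,0],[0,0,-0.1]],[[0.62,-0.965,0],[0,0,-0.1]],[[0.62,-0.965,0],[0,0,-0.1]],[[0.62,-0.965,0],[0,0,-0.1]],[[0.62,-0.965,0],[0,0,-0.1]],[[0.62,-0.965,0],[0,0,-0.1]],[[0.62,-0.965,0],[0,0,-0.1]],[[0.62,-0.965,0],[0,0,-0.1]],[[0.62,-0.965,0],[0,0,-0.1]],[[0.62,-0.965,0],[0,0,-0.1]]]}' 50 15; python3 -m crank '{"steps":[[[0.62,-0.965,0],[0,0,-0.1]],[[0.62,-0.965,0],[0,0,-0.1]],[[0.62,-0.965,0],[0,0,0]],[[0,0,0],[0,0,0]],[[0,0,0],[0,0,0]]]}'
python3 - <<'E'
from h import *
c=shot('wrist','w1.png'); print(proj(c,[.4749,.2483,.166]), c['T'])
E
```

```text
time: 0.98
ee_pos: [0.4278, 0.32, 0.2412]
eef_rot: [0.266, 0.964, -0.0, -0.0]
ft_force: [-0.1, 0.3, -0.4]
width: 0.0503
grip_force: 0.0
time: 1.4
ee_pos: [0.4745, 0.2474, 0.2411]
eef_rot: [0.276, 0.961, -0.0, -0.0]
ft_force: [0.1, 1.5, 0.1]
width: 0.0499
grip_force: 0.0
(np.float64(327.76687881692175), np.float64(212.88945310854677)) [[ 5.30078636e-01 -8.16115503e-01 -2.30156741e-01  4.11268032e-01]
 [ 8.47948411e-01  5.10062100e-01  1.44291883e-01  2.86631627e-01]
 [-3.64612141e-04 -2.71647087e-01  9.62396866e-01  3.84188969e-01]
 [ 0.00000000e+00  0.00000000e+00  0.00000000e+00  1.00000000e+00]]
```

View pics/w1.png

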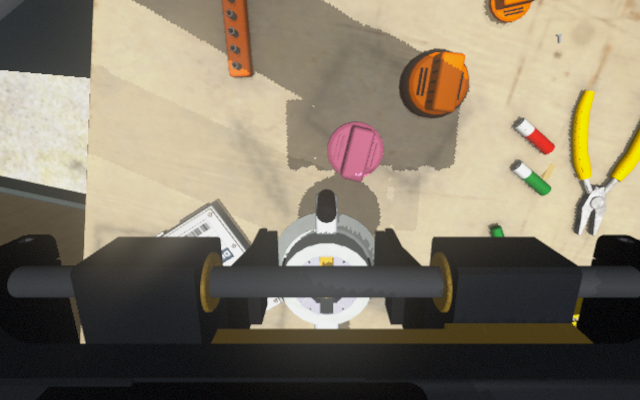

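The handle rod (326,192–222) is centred between the fingers, matching the projection (328,213). The pink decoy is at (355,150) and the target module at (438,83).

```bash
python3 -m crank '{"steps":[[[0,0,-0.8],[0,0,0]],[[0,0,-0.8],[0,0,0]],[[0,0,-0.8],[0,0,0]],[[0,0,-0.8],[0,0,0]],[[0,0,-0.44],[0,0,0]],[[0,0,0],[0,0,0]]]}'; python3 -m crank '{"steps":[[[0,0,0],[0,0,0]],[[0,0,0],[0,0,0]],[[0,0,0],[0,0,0]],[[0,0,0],[0,0,0]],[[0,0,0],[0,0,0]],[[0,0,0],[0,0,0]]]}' 4 15
python3 - <<'E'
from h import *
p=monitor.read_state()['ee_pos'][:2]; P=np.array([.7022,.1062]); r=p-P; print(p,np.hypot(*r))
t=0.0;prev=p
for i in range(1,16):
    a=np.radians(43.7*i/15); R=np.array([[np.cos(a),-np.sin(a)],[np.sin(a),np.cos(a)]]); q=P+R@r; print(((q-prev)/.025).round(2).tolist(),q.round(4)); prev=q
E
```

```text
time: 1.95
ee_pos: [0.4719, 0.2493, 0.1479]
eef_rot: [0.273, 0.962, -0.001, -0.001]
ft_force: [-0.2, 0.1, -0.3]
width: 0.0501
grip_force: 0.0
time: 2.45
ee_pos: [0.474, 0.2491, 0.1507]
eef_rot: [0.274, 0.962, 0.0, 0.0]
ft_force: [-0.2, -0.2, -0.6]
width: 0.0182
grip_force: 0.0
[0.47397986 0.24906907] 0.26925082229975844
[-0.28, -0.47] [0.467  0.2373]
[-0.25, -0.48] [0.4607 0.2252]
[-0.23, -0.5] [0.4549 0.2127]
[-0.2, -0.51] [0.4498 0.2   ]
[-0.18, -0.52] [0.4454 0.1871]
[-0.15, -0.53] [0.4416 0.1739]
[-0.12, -0.53] [0.4385 0.1606]
[-0.1, -0.54] [0.4361 0.1471]
[-0.07, -0.54] [0.4343 0.1335]
[-0.04, -0.55] [0.4333 0.1199]
[-0.01, -0.55] [0.4329 0.1062]
[0.01, -0.55] [0.4333 0.0925]
[0.04, -0.55] [0.4343 0.0789]
[0.07, -0.54] [0.4361 0.0653]
[0.1, -0.54] [0.4385 0.0518]
```

```bash
python3 -m crank '{"steps":[[[0,0,0],[0,0,0]],[[0,0,0],[0,0,0]],[[0,0,0],[0,0,0]]]}'; python3 -m crank '{"steps":[[[-0.28,-0.47,0],[0,0,0.58]],[[-0.25,-0.48,0],[0,0,0.58]],[[-0.23,-0.5,0],[0,0,0.58]],[[-0.2,-0.51,0],[0,0,0.58]],[[-0.18,-0.52,0],[0,0,0.58]]]}';  python3 -m crank '{"steps":[[[-0.15,-0.53,0],[0,0,0.58]],[[-0.12,-0.53,0],[0,0,0.58]],[[-0.1,-0.54,0],[0,0,0.58]],[[-0.07,-0.54,0],[0,0,0.58]],[[-0.04,-0.55,0],[0,0,0.58]]]}'; python3 -m crank '{"steps":[[[-0.01,-0.55,0],[0,0,0.58]],[[0.01,-0.55,0],[0,0,0.58]],[[0.04,-0.55,0],[0,0,0.58]],[[0.07,-0.54,0],[0,0,0.58]],[[0.1,-0.54,0],[0,0,0.58]],[[0,0,0],[0,0,0]],[[0,0,0],[0,0,0]],[[0,0,0],[0,0,0]]]}'
python3 - <<'E'
from h import *
c=shot('top','t2.png');cv2.imwrite('pics/crop2.png',cv2.resize(c['pixels'][90:250,220:440],None,fx=3.6,fy=3.6,interpolation=cv2.INTER_CUBIC))
E
```

```text
time: 2.7
ee_pos: [0.4738, 0.2489, 0.1505]
eef_rot: [0.274, 0.962, 0.0, 0.0]
ft_force: [-1.7, -1.4, 4.1]
width: 0.0134
grip_force: 15.0
time: 3.12
ee_pos: [0.4453, 0.1876, 0.1505]
eef_rot: [0.149, 0.989, 0.001, 0.001]
ft_force: [1.8, 2.7, -0.3]
width: 0.0138
grip_force: 15.0
time: 3.53
ee_pos: [0.4328, 0.1204, 0.1505]
eef_rot: [0.023, 1.0, 0.001, -0.0]
ft_force: [-2.7, 5.0, 2.4]
width: 0.0133
grip_force: 15.0
time: 4.2
ee_pos: [0.4378, 0.0502, 0.1505]
eef_rot: [-0.101, 0.995, -0.0, -0.001]
ft_force: [-7.8, -5.0, 10.1]
width: 0.0132
grip_force: 15.0
```

View pics/crop2.png

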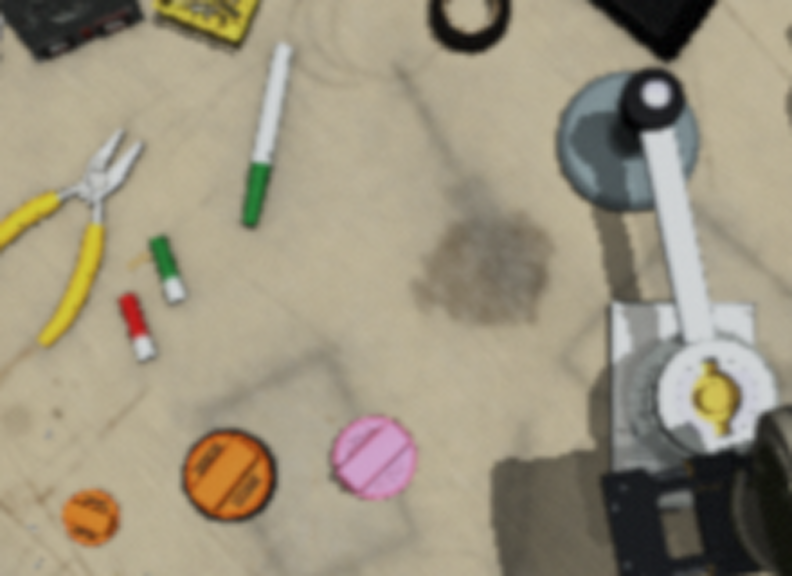

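The head is now over the drive, with the socket near crop pixel (716,395). Next I release the handle and go to the module.

```bash
python3 -m crank '{"steps":[[[0,0,0],[0,0,0]],[[0,0,0],[0,0,0]],[[0,0,0],[0,0,0]],[[0,0,0],[0,0,0]],[[0,0,1],[0,0,0]],[[0,0,1],[0,0,0]],[[0,0,1],[0,0,0]],[[0,0,0],[0,0,0]]]}' 50; python3 -m crank '{"steps":[[[0.05,0.97,0],[0,0,-0.71]],[[0.05,0.97,0],[0,0,-0.71]],[[0.05,0.97,0],[0,0,-0.71]],[[0.05,0.97,0],[0,0,-0.71]],[[0.05,0.97,0],[0,0,-0.71]],[[0.05,0.97,0],[0,0,-0.71]],[[0.05,0.97,0],[0,0,-0.71]]]}';python3 -m crank '{"steps":[[[0.05,0.97,0],[0,0,-0.71]],[[0.05,0.97,0],[0,0,-0.71]],[[0.05,0.97,0],[0,0,-0.71]],[[0.05,0.97,0],[0,0,-0.71]],[[0.05,0.97,0],[0,0,-0.71]],[[0.05,0.97,0],[0,0,-0.71]],[[0.05,0.97,0],[0,0,-0.71]],[[0,0,0],[0,0,0]],[[0,0,0],[0,0,0]]]}'
cat > lamp.py <<'E'
from h import *
c=shot('top','t3.png'); s=monitor.read_state(); print(s['ee_pos'],s['eef_rot'],s['joint_positions'].round(2))
q=s['eef_rot']; print('tool y yaw',np.degrees(np.arctan2(q[1]**2-q[0]**2,2*q[0]*q[1])))
Z=c['z_map'];v,u=np.mgrid[0:400,0:640]; f=200/np.tan(np.radians(c['vfov'])/2)
W=(np.stack([(u-c['cx'])/f,-(v-c['cy'])/f,-np.ones_like(u)],-1)*Z[...,None])@np.array(c['T'])[:3,:3].T+c['T'][:3,3]
def band(n,cx,cy,r,a,b):
    w=W.reshape(-1,3); m=(np.hypot(w[:,0]-cx,w[:,1]-cy)<r)&(w[:,2]>a)&(w[:,2]<b); w=w[m]; print(n,len(w),w.mean(0).round(4),((w.max(0)+w.min(0))/2).round(4),np.ptp(w,axis=0).round(4))
    return w[:,:2]
band('cap',.7022,.1062,.03,.138,.16); band('handle',.438,.051,.02,.15,.18); h=band('head',.506,.066,.045,.136,.146)
x,y=h.T
e=band('rib',.4578,.39,.035,.048,.07); print(np.linalg.svd(e-e.mean(0),full_matrices=False)[2][0])
hs=cv2.cvtColor(c['pixels'],cv2.COLOR_BGR2HSV); m=cv2.inRange(hs,(20,110,80),(35,255,255)); m[:,:400]=0;m[:170]=0;m[230:]=0;m[:,440:]=0
mm=cv2.moments(m,True); print('yellow',mm['m00'],onz(c,mm['m10']/mm['m00'],mm['m01']/mm['m00'],.134))
p,r=cv2.minEnclosingCircle(cv2.findNonZero(m)); print('enc',p,r,onz(c,*p,.134))
cv2.imwrite('pics/crop3.png',cv2.resize(c['pixels'][150:240,370:450],None,fx=6,fy=6,interpolation=cv2.INTER_CUBIC))
w=shot('wrist','w3.png')
E
python3 lamp.py
```

```text
time: 4.92
ee_pos: [0.4406, 0.052, 0.2297]
eef_rot: [-0.102, 0.995, 0.001, 0.003]
ft_force: [0.4, 1.0, 2.1]
width: 0.0488
grip_force: 0.0
time: 5.5
ee_pos: [0.4471, 0.2226, 0.2249]
eef_rot: [0.116, 0.993, 0.0, -0.0]
ft_force: [0.2, -0.3, 0.2]
width: 0.05
grip_force: 0.0
time: 6.25
ee_pos: [0.4553, 0.3922, 0.2242]
eef_rot: [0.324, 0.946, -0.0, -0.0]
ft_force: [-0.2, -0.9, -0.4]
width: 0.0499
grip_force: 0.0
[0.45589218 0.39087065 0.22450248] [ 3.25132629e-01  9.45668283e-01 -5.08267973e-04 -1.14469391e-04] [-0.84  0.29  0.07  1.56 -0.02  1.3   0.14]
tool y yaw 52.05277375579234
cap 138 [0.7022 0.1061 0.1417] [0.703  0.106  0.1437] [0.0381 0.0372 0.0114]
handle 35 [0.4399 0.0537 0.1645] [0.4403 0.0533 0.1616] [0.0113 0.0122 0.018 ]
head 641 [0.5085 0.0665 0.1402] [0.5086 0.0667 0.1408] [0.0744 0.0744 0.0095]lamp.py:7: RuntimeWarning: Mean of empty slice.
  w=W.reshape(-1,3); m=(np.hypot(w[:,0]-cx,w[:,1]-cy)<r)&(w[:,2]>a)&(w[:,2]<b); w=w[m]; print(n,len(w),w.mean(0).round(4),((w.max(0)+w.min(0))/2).round(4),np.ptp(w,axis=0).round(4))
  ret = um.true_divide(
Traceback (most recent call last):
  File "lamp.py", line 11, in <module>
    e=band('rib',.4578,.39,.035,.048,.07); print(np.linalg.svd(e-e.mean(0),full_matrices=False)[2][0])
  File "lamp.py", line 7, in band
    w=W.reshape(-1,3); m=(np.hypot(w[:,0]-cx,w[:,1]-cy)<r)&(w[:,2]>a)&(w[:,2]<b); w=w[m]; print(n,len(w),w.mean(0).round(4),((w.max(0)+w.min(0))/2).round(4),np.ptp(w,axis=0).round(4))
                                                                                                                              ~~~~~^^^
ValueError: zero-size array to reduction operation maximum which has no identity
```

```bash
sed -i '/rib/d;s/,.t3.png.//' lamp.py; cat >> lamp.py <<'E'
hs=cv2.cvtColor(w['pixels'],cv2.COLOR_BGR2HSV); 
print(proj(w,[.4578,.3897,.058]))
c=w; m=cv2.inRange(hs,(5,120,50),(22,255,255)); n,l,st,ce=cv2.connectedComponentsWithStats(m)
for i in range(1,n):
    if st[i,4]>300: print(st[i],ce[i],onz(w,*ce[i],.045))
W=[]
for vv in range(0,400):
    for uu in range(0,640):
        if m[vv,uu] and w['z_map'][vv,uu]>0: W.append(dep(w,uu,vv))
W=np.array(W); W=W[np.hypot(W[:,0]-.4578,W[:,1]-.39)<.045]
for a,b in((.052,.066),(.026,.036)):
    t=W[(W[:,2]>a)&(W[:,2]<b)]; print(len(t),t.mean(0),cv2.minAreaRect((t[:,:2]*1000).astype(np.float32)))
E
python3 lamp.py
```

```text
[0.4562359  0.39018689 0.22482025] [ 3.25670220e-01  9.45483350e-01 -3.77370274e-04  3.83373982e-05] [-0.84  0.28  0.07  1.56 -0.02  1.3   0.14]
tool y yaw 51.98762720874102
cap 147 [0.7028 0.1061 0.1418] [0.7029 0.106  0.1452] [0.0381 0.0377 0.0145]
handle 33 [0.4398 0.0534 0.1652] [0.4403 0.0528 0.1622] [0.0113 0.0118 0.0171]
head 652 [0.5084 0.0666 0.14  ] [0.5084 0.0669 0.141 ] [0.0743 0.0743 0.01  ]
yellow 143.0 [0.50871275 0.0645902  0.134     ]
enc (418.5, 200.0) 9.34087085723877 [0.50885918 0.064598   0.134     ]
(np.float64(326.8941040657272), np.float64(183.069206407302))
[ 103   61  105  126 2088] [135.48323755 124.99664751] [0.30608994 0.28105715 0.045     ]
[ 366   68   43   43 1390] [386.26978417  89.10935252] [0.42425354 0.48434475 0.045     ]
[ 297  147   60   63 2732] [326.70607613 176.89787701] [0.45533882 0.3914236  0.045     ]
[431 253  22  60 660] [443.80151515 283.27424242] [0.62393867 0.41842257 0.045     ]
[200 254  22  59 611] [207.6497545  284.90507365] [0.47020742 0.21829496 0.045     ]
[ 211  323  382   21 5979] [417.08613481 334.72988794] [0.66021341 0.35989505 0.045     ]
1248 [0.45598972 0.3904217  0.05914299] ((456.96990966796875, 389.95947265625), (22.046234130859375, 50.99219512939453), 51.85608673095703)
1317 [0.45482147 0.39156771 0.03118836] ((455.6976013183594, 390.2812194824219), (59.405357360839844, 56.17332458496094), 52.53791046142578)
```

View pics/w3.png

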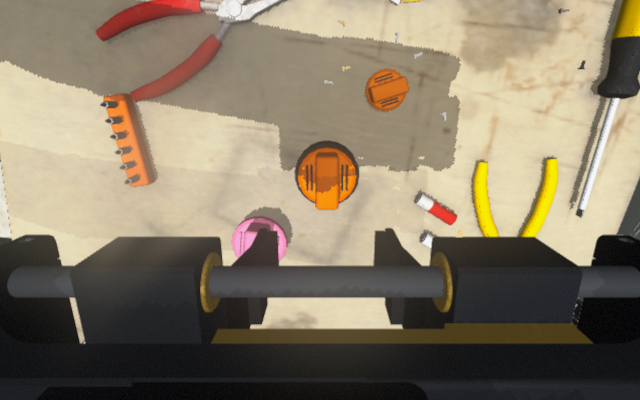

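Wrist view: the module rib is centred between the fingers at (327,177), the pink decoy is at (260,238) and the small one at (386,89). The rib measures 51x22 mm at (0.457, 0.390), as it should.

```bash
python3 -m crank '{"steps":[[[0.03,0,-0.9],[0,0,0]],[[0,0,-0.9],[0,0,0]],[[0,0,-0.9],[0,0,0]],[[0,0,-0.9],[0,0,0]],[[0,0,-0.9],[0,0,0]],[[0,0,-0.9],[0,0,0]],[[0,0,-0.9],[0,0,0]],[[0,0,-0.5],[0,0,0]],[[0,0,0],[0,0,0]],[[0,0,0],[0,0,0]]]}' 36; python3 -m crank '{"steps":[[[0,0,0],[0,0,0]],[[0,0,0],[0,0,0]],[[0,0,0],[0,0,0]],[[0,0,0],[0,0,0]],[[0,0,0],[0,0,0]],[[0,0,0],[0,0,0]]]}' 12 50;python3 -m crank '{"steps":[[[0,0,1],[0,0,0]],[[0,0,1],[0,0,0]],[[0,0,1],[0,0,0]],[[0,0,1],[0,0,0]],[[0,0,1],[0,0,0]],[[0,0,1],[0,0,0]],[[0,0,1],[0,0,0]],[[0,0,0.5],[0,0,0]],[[0,0,0],[0,0,0]]]}'
```

```text
time: 7.23
ee_pos: [0.4571, 0.3905, 0.0557]
eef_rot: [0.326, 0.945, -0.0, 0.0]
ft_force: [0.1, 0.1, 1.1]
width: 0.0357
grip_force: 0.0
time: 7.73
ee_pos: [0.4573, 0.3913, 0.0564]
eef_rot: [0.326, 0.945, 0.001, 0.0]
ft_force: [-1.0, -1.0, 6.3]
width: 0.0216
grip_force: 50.0
time: 8.48
ee_pos: [0.4577, 0.3918, 0.2458]
eef_rot: [0.326, 0.945, 0.002, 0.001]
ft_force: [0.4, -1.0, -0.8]
width: 0.0214
grip_force: 50.0
```

```bash
python3 -m crank '{"steps":[[[0.4,-0.95,0],[0,0,0.76]],[[0.4,-0.95,0],[0,0,0.76]],[[0.4,-0.95,0],[0,0,0.76]],[[0.4,-0.95,0],[0,0,0.76]],[[0.4,-0.95,0],[0,0,0.76]],[[0.4,-0.95,0],[0,0,0.76]],[[0.4,-0.95,0],[0,0,0.76]]]}'; python3 -m crank '{"steps":[[[0.4,-0.95,0],[0,0,0.76]],[[0.4,-0.95,0],[0,0,0.76]],[[0.4,-0.95,0],[0,0,0.76]],[[0.4,-0.95,0],[0,0,0.76]],[[0.4,-0.95,0],[0,0,0.76]],[[0.4,-0.95,0],[0,0,0.76]],[[0,0,0],[0,0,0]],[[0,0,0],[0,0,0]],[[0,0,0],[0,0,0]]]}'
cat > sock.py <<'E'
from h import *
s=monitor.read_state(); q=s['eef_rot']; print(s['ee_pos'].round(4),'yaw',np.degrees(np.arctan2(q[1]**2-q[0]**2,2*q[0]*q[1])))
w=shot('wrist','w4.png'); Z=w['z_map'];v,u=np.mgrid[0:400,0:640]; f=200/np.tan(np.radians(w['vfov'])/2)
W=(np.stack([(u-w['cx'])/f,-(v-w['cy'])/f,-np.ones_like(u)],-1)*Z[...,None])@np.array(w['T'])[:3,:3].T+w['T'][:3,3]
P=W.reshape(-1,3); r=np.hypot(P[:,0]-.508,P[:,1]-.066)
t=P[(r<.05)&(P[:,2]>.134)&(P[:,2]<.146)]; print('head',len(t),t.mean(0).round(4),cv2.minEnclosingCircle((t[:,:2]*1000).astype(np.float32)))
m=((np.hypot(W[...,0]-.508,W[...,1]-.066)<.032)&(W[...,2]<.133)&(W[...,2]>.09)).astype(np.uint8)
k=cv2.connectedComponentsWithStats(m); print(k[2][1:],k[3][1:])
for c in k[3][1:]: print(onz(w,*c,.14))
h=P[(np.hypot(P[:,0]-.439,P[:,1]-.052)<.02)&(P[:,2]>.158)&(P[:,2]<.175)]; print('handle',len(h),h.mean(0) if len(h) else '')
print('proj',proj(w,[.508,.066,.14]),proj(w,[.439,.052,.166]))
E
python3 sock.py
```

```text
time: 9.07
ee_pos: [0.5265, 0.2232, 0.2407]
eef_rot: [0.098, 0.995, -0.001, -0.001]
ft_force: [0.9, -0.2, -1.5]
width: 0.0216
grip_force: 50.0
time: 9.82
ee_pos: [0.5862, 0.0828, 0.2413]
eef_rot: [-0.099, 0.995, 0.0, -0.001]
ft_force: [0.3, 0.7, -0.8]
width: 0.0216
grip_force: 50.0
[0.5862 0.0828 0.2413] yaw 101.34776303067603
head 7519 [0.507  0.0638 0.1393] ((508.332275390625, 64.10386657714844), 39.23967742919922)
[[ 299   53   47   77 1740]
 [ 341   59    1    2    2]
 [ 302   60    1    1    1]
 [ 317   81    2    3    4]
 [ 320   81    4    4    4]
 [ 319   85    2    2    3]
 [ 325   85    2    3    4]
 [ 322   87    2    2    2]
 [ 327   86    3    5    6]
 [ 313   88    1    1    1]
 [ 317   88    4    5    5]
 [ 331   88    1    1    1]
 [ 311   91    3    2    4]
 [ 315   90    1    1    1]
 [ 321   90    2    1    2]
 [ 324   90    1    1    1]
 [ 319   92    2    2    2]
 [ 322   92    3    2    4]
 [ 327   92    3    5    7]
 [ 312   94    2    2    2]
 [ 317   94    1    1    1]
 [ 325   95    1    1    1]
 [ 331   95    1    2    2]
 [ 313   97    1    1    1]
 [ 319 
[... 1801 characters left out ...]
.50898158 0.0651865  0.14      ]
[0.50883429 0.06867848 0.14      ]
[0.51154753 0.0582963  0.14      ]
[0.51060956 0.06128294 0.14      ]
[0.51017074 0.06683263 0.14      ]
[0.50967855 0.07096715 0.14      ]
[0.51311064 0.05894557 0.14      ]
[0.51336701 0.06469722 0.14      ]
[0.51109434 0.06560599 0.14      ]
[0.51810862 0.04083469 0.14      ]
[0.51242598 0.06799135 0.14      ]
[0.50840867 0.08911723 0.14      ]
[0.51381797 0.06897977 0.14      ]
[0.51663992 0.06174177 0.14      ]
[0.51778666 0.08693477 0.14      ]
[0.53150249 0.05525629 0.14      ]
handle 0 
proj (np.float64(324.4341013965544), np.float64(91.53562255154337)) (np.float64(323.88432967887604), np.float64(-40.99517658844243))
```

View pics/w4.png

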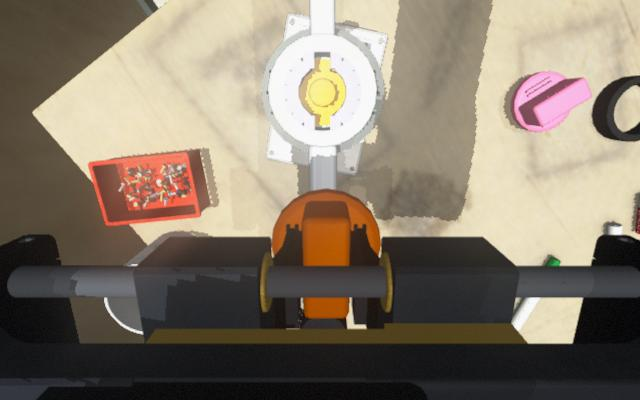

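The socket is at (322,90) with its slots vertical in the picture, parallel to the rib. The wrist estimate (0.508, 0.064) also agrees with the handle position from the grip.

```bash
python3 -m crank '{"steps":[[[-0.63,-0.15,0],[0,0,0.16]],[[-0.63,-0.15,0],[0,0,0]],[[-0.63,-0.15,0],[0,0,0]],[[-0.63,-0.15,0],[0,0,0]],[[-0.61,-0.15,0],[0,0,0]],[[0,0,-0.8],[0,0,0]],[[0,0,-0.8],[0,0,0]],[[0,0,0],[0,0,0]],[[0,0,0],[0,0,0]],[[0,0,0],[0,0,0]]]}'
python3 sock.py | sed -n '1,2p'; python3 - <<'E'
from bench import monitor;s=monitor.read_state();print(s['ee_pos'],s['ft_force'])
E
```

```text
time: 10.7
ee_pos: [0.5088, 0.0641, 0.2036]
eef_rot: [-0.106, 0.994, 0.0, 0.0]
ft_force: [1.1, -0.0, -1.4]
width: 0.0221
grip_force: 50.0
[0.5088 0.0641 0.2036] yaw 102.22100800233162
head 3329 [0.4879 0.0603 0.1392] ((508.4884948730469, 64.24932098388672), 39.36573791503906)
[0.50907247 0.06403505 0.20384734] [ 0.22981819 -0.41620335 -0.91959626]
```

```bash
python3 -m crank '{"steps":[[[0,0,-0.2],[0,0,0]],[[0,0,-0.2],[0,0,0]],[[0,0,-0.1],[0,0,0]],[[0,0,-0.1],[0,0,0]],[[0,0,0],[0,0,0]],[[0,0,0],[0,0,0]]]}' - 60;python3 -m crank '{"steps":[[[0,0,-0.1],[0,0,0]],[[0,0,-0.1],[0,0,0]],[[0,0,0],[0,0,0]],[[0,0,0],[0,0,0]]]}'
```

```text
time: 11.25
ee_pos: [0.5085, 0.0635, 0.1878]
eef_rot: [-0.106, 0.994, 0.0, -0.0]
ft_force: [-1.2, 0.1, 1.0]
width: 0.0214
grip_force: 60.0
time: 11.58
ee_pos: [0.5086, 0.0635, 0.1827]
eef_rot: [-0.106, 0.994, 0.0, 0.0]
ft_force: [-0.9, 0.3, 2.1]
width: 0.0215
grip_force: 60.0
```

```bash
python3 -m crank '{"steps":[[[0,0,-0.1],[0,0,0]],[[0,0,-0.1],[0,0,0]],[[0,0,-0.06],[0,0,0]],[[0,0,0],[0,0,0]],[[0,0,0],[0,0,0]]]}';python3 -m crank '{"steps":[[[0,0,-0.06],[0,0,0]],[[0,0,-0.06],[0,0,0]],[[0,0,0],[0,0,0]],[[0,0,0],[0,0,0]]]}'
```

```text
time: 12.0
ee_pos: [0.5086, 0.0635, 0.1765]
eef_rot: [-0.106, 0.994, 0.0, 0.0]
ft_force: [-3.8, -0.3, 4.7]
width: 0.0216
grip_force: 60.0
time: 12.33
ee_pos: [0.5086, 0.0636, 0.1744]
eef_rot: [-0.106, 0.994, 0.0, 0.0]
ft_force: [-7.8, -0.6, 14.1]
width: 0.0213
grip_force: 60.0
```

```bash
python3 -m crank '{"steps":[[[-0.04,0,0],[0,0,0]],[[0,0,0],[0,0,0]],[[0,0,0],[0,0,-0.5]],[[0,0,0],[0,0,-0.5]],[[0,0,0],[0,0,-0.5]],[[0,0,0],[0,0,-0.5]],[[0,0,0],[0,0,0]],[[0,0,0],[0,0,0]]]}'; python3 -c "
from bench import monitor;s=monitor.read_state();print(s['torque'],s['ft_force'])"
```

```text
time: 13.0
ee_pos: [0.5085, 0.0641, 0.1743]
eef_rot: [-0.019, 1.0, 0.001, 0.001]
ft_force: [-0.1, 1.6, 9.0]
width: 0.0215
grip_force: 60.0
[0.35661116 0.34083561 0.02593056] [-0.10610264  1.60775732  8.9957289 ]
```

```bash
python3 -m crank '{"steps":[[[0,0,0],[0,0,-0.7]],[[0,0,0],[0,0,-0.7]],[[0,0,0],[0,0,-0.7]],[[0,0,0],[0,0,-0.7]],[[0,0,0],[0,0,-0.7]],[[0,0,0],[0,0,-0.7]],[[0,0,0],[0,0,-0.7]],[[0,0,0],[0,0,-0.7]],[[0,0,0],[0,0,0]],[[0,0,0],[0,0,0]]]}'; python3 -c "
from bench import monitor;s=monitor.read_state();print(s['torque'],s['ft_force'])"; python3 -m crank '{"steps":[[[0,0,0],[0,0,-0.7]],[[0,0,0],[0,0,-0.7]],[[0,0,0],[0,0,-0.7]],[[0,0,0],[0,0,-0.7]],[[0,0,0],[0,0,-0.7]],[[0,0,0],[0,0,-0.7]],[[0,0,0],[0,0,-0.7]],[[0,0,0],[0,0,-0.7]],[[0,0,0],[0,0,0]],[[0,0,0],[0,0,0]]]}'; python3 sock.py | sed -n '1,2p';python3 -c "
from bench import monitor;s=monitor.read_state();print(s['torque'],s['ft_force'])"
```

```text
time: 13.83
ee_pos: [0.5086, 0.0645, 0.1744]
eef_rot: [0.223, 0.975, 0.001, 0.001]
ft_force: [-0.6, 3.3, 8.4]
width: 0.0219
grip_force: 60.0
[ 0.73999983  0.16564928 -0.0163552 ] [-0.55783701  3.27883062  8.41344599]
time: 14.67
ee_pos: [0.5087, 0.0647, 0.1744]
eef_rot: [0.452, 0.892, 0.002, 0.001]
ft_force: [0.7, 3.1, 8.6]
width: 0.0216
grip_force: 60.0
[0.5087 0.0647 0.1744] yaw 36.202913850134685
head 3492 [0.495  0.083  0.1395] ((506.2843933105469, 66.71365356445312), 37.74394607543945)
[0.7612541  0.15209669 0.02240117] [-0.90228558  3.71351354  7.26901732]
```

```bash
python3 -m crank '{"steps":[[[0,0.02,-0.03],[0,0,-0.5]],[[0,0,0],[0,0,-0.5]],[[0,0,0],[0,0,-0.5]],[[0,0,0],[0,0,-0.5]],[[0,0,0],[0,0,-0.4]],[[0,0,0],[0,0,0]],[[0,0,0],[0,0,0]],[[0,0,0],[0,0,0]]]}'; python3 sock.py | sed -n '1p';python3 -c "
from bench import monitor;s=monitor.read_state();print(s['torque'],s['ft_force'])"
```

```text
time: 15.38
ee_pos: [0.5089, 0.0648, 0.1743]
eef_rot: [0.543, 0.84, 0.002, 0.001]
ft_force: [-2.4, 1.6, 13.7]
width: 0.0215
grip_force: 60.0
[0.5089 0.0648 0.1743] yaw 24.204819597493763
[ 0.25205976  0.62826395 -0.02137649] [-1.79624006  1.79467965 14.31320252]
```

```bash
for i in 1; do python3 -m crank '{"steps":[[[0,0,0],[0,0,-0.3]],[[0,0,0],[0,0,0]],[[0,0,0],[0,0,0]]]}'; done; cat > t.py <<'E'
from h import *
for i in range(3):
    s=monitor.read_state(); q=s['eef_rot']; print(np.degrees(np.arctan2(q[1]**2-q[0]**2,2*q[0]*q[1])),s['torque'],s['joint_torque'][-1],s['ft_force']); cams.camera('wrist')
E
python3 t.py; python3 -m crank '{"steps":[[[0,0,0],[0,0,-0.3]],[[0,0,0],[0,0,0]],[[0,0,0],[0,0,0]]]}'; python3 t.py
```

```text
time: 15.68
ee_pos: [0.5089, 0.0648, 0.1743]
eef_rot: [0.554, 0.832, 0.002, 0.001]
ft_force: [-1.8, 2.6, 14.3]
width: 0.0218
grip_force: 60.0
22.703329334370117 [0.29199255 0.65500178 0.0958302 ] -0.23045523092150688 [-1.82451256  2.5890836  14.34205165]
22.712128944454307 [0.24798161 0.6348038  0.1662753 ] -0.14330840203911066 [-2.04473029  0.99050735 14.52909654]
22.706776597049423 [0.22361662 0.63450349 0.07278336] -0.12278624810278416 [-1.48955262  2.35441397 14.56896788]
time: 16.08
ee_pos: [0.5089, 0.0647, 0.1743]
eef_rot: [0.565, 0.825, 0.002, 0.001]
ft_force: [-2.4, 1.1, 14.1]
width: 0.0219
grip_force: 60.0
21.220533970671337 [0.2335938  0.68662494 0.27452784] -0.40854829363524914 [-2.3648325   1.11088765 14.14233396]
21.23153453542955 [0.29641145 0.69590997 0.30879749] -0.32105603255331516 [-1.64291902  1.11568353 13.08780508]
21.22684136951648 [0.21331898 0.58048833 0.29408038] -0.30043160542845726 [-1.9309142   2.05915035 13.42251297]
```

```bash
python3 -m crank '{"steps":[[[0,0,0],[0,0,-0.15]],[[0,0,0],[0,0,0]],[[0,0,0],[0,0,0]],[[0,0,0],[0,0,0]]]}'; python3 t.py; python3 - <<'E'
from h import *
a=shot('top')['pixels'][90:290,240:500]; b=shot('wrist')['pixels']
a=cv2.resize(a,(520,400)); b=b[:260,60:600]; b=cv2.resize(b,(400,192)); 
o=np.zeros((592,520,3),np.uint8); o[:400]=a; o[400:592,:400]=b; cv2.imwrite('pics/f.png',o)
E
```

```text
time: 16.57
ee_pos: [0.5089, 0.0648, 0.1743]
eef_rot: [0.57, 0.822, 0.002, 0.001]
ft_force: [-2.6, 0.4, 14.6]
width: 0.0216
grip_force: 60.1
20.492554748307935 [0.25773941 0.659681   0.48306725] -0.46849186532199383 [-2.64031961  0.44787713 14.58635094]
20.497888098954185 [0.23016156 0.65110952 0.43228641] -0.46492578461766243 [-2.29307734  2.34775823 13.90712308]
20.497419884598457 [0.20783079 0.64209131 0.42219222] -0.4645064100623131 [-1.67974362  1.72826704 14.10843469]
```

View pics/f.png

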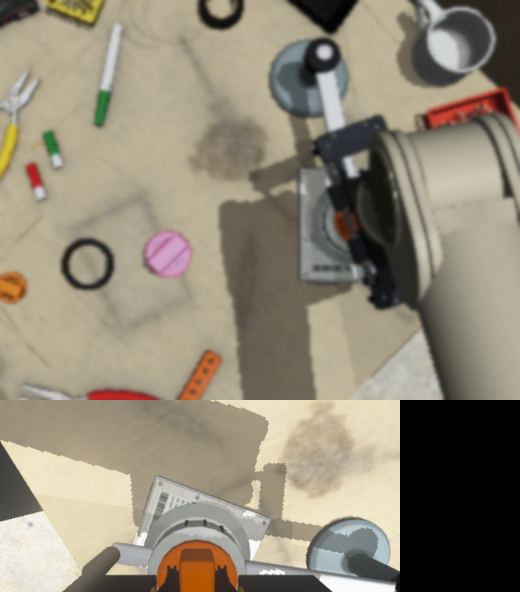

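The module is seated in the head, gripped and turned to the stop (twist moment about 0.43 N m). The head is over the drive, and the ring at (88,264) is empty.

```bash
python3 -c "
from bench import ticket;print(ticket.close_job())"
```

```text
the job is handed in; nothing more can be done
None
```

The job is handed in: the lamp head hangs over the drive, and the orange module is in the socket, pushed down until the flange seats and turned clockwise to the stop, still gripped; finished at about 17 s of the 54 s limit, with no verdict shown.

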